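# Set out four setting rings on the soak plate in order of size

### The arm

A 6-joint arm with a two-finger parallel gripper is mounted at the origin on a cart in front of the work surface, level with it; the furniture and walls round the work are solid. World frame = base frame: x ahead of the robot, y to its left, z up, the work surface at z = 0. Lengths are in m, angles in degrees, forces in N, time in s.
With the tool pointing down it reaches from about 0.3 to 0.75 m from the base axis. Payload 8.5 kg.
Tool frame: the origin (TCP) lies on the centre line of the jaws, within the pads' length; the fingertips stand 19 mm ahead of it and the grasp point (between the pads) is the TCP; z points along the fingers, x is the direction in which the jaws open and shut, and the axes are right-handed (so a half turn about z gives the same grasp; the last joint's range is limited). The gripper opens to 85 mm and grips with 20 to 120 N. Pads are 22 mm wide; open, the fingers measure 114 mm over their backs; the gripper's body (76 mm by 85 mm) begins 54 mm behind the grasp point. The pads swing forward as they close: fully open they stand 13 mm farther back than shut.
Start: joints at [57.565, 21.807, 74.336, -0, 83.858, -12.336], TCP at [0.189, 0.516, 0.25] pointing down, gripper open.
Joint ranges: [-178.18, 178.18], [-50.72, 133.34], [12.68, 142.11], [-81.47, 261.47], [9.98, 163.14], [-165.26, 165.26]. Speed limits (degrees/s): [136.94, 136.94, 180, 180, 180, 180].

### API

Orientations are given as a 3x3 rotation matrix whose columns are the frame's x, y, z axes.
In Python, from rig import env, cams, order gives the robot as it stands.
- The arm moves only by the tool step_arm, never from a script. Its argument "steps" is a list of rows, each an object with "xyz": the shift along the tool's x, y, z normalised to -1 to 1, where 1 is 0.04 m, a list of three; "turn": the turn, a rotation vector about the tool's x, y, z normalised to -1 to 1, where 1 is 0.08 rad, a list of three; "gripper": the gripper command: -1 is shut, 1 is fully open, values between are in proportion. A call has 1 to 20 rows; each row shifts and turns the commanded pose from where the row before left it, along the tool's axes as they then stand; what a row does not reach is not made up. A row lasts 1/12 s, in which the tool goes at most 41.7 mm and 7.16 degrees, less where a joint would pass 70% of its speed; a pose out of reach is approached as far as the arm can. A call with a number of a shift or a turn outside -1 to 1 is refused whole. A call with a gripper value outside its range is refused whole. The fingers move at their own pace and stop on an object; "squeeze" is the grip in N (left out, the last holds). Time passes only in rows, so rows that do not move let the fingers close. It gives the time, the measured TCP pose, the force and the opening at its end, in the units of the state.
- env.observe(): the state, without advancing time (a new reading comes with each control period).
- cams.get_image(name): name is "side" or "top" or "wrist"; returns (picture, depth): 420x560x3 uint8, red, green, blue; 420x560 float32, m along the optical axis (not along the pixel's ray), 0 where there is no reading.
- cams.camera_info(name): a dict with "fx", "fy", "cx", "cy" (pixels), "extrinsics" (4x4, takes a point from camera to world coordinates). Camera axes: x right, y down, z forward; pixel columns grow to the right and rows downward; lengths in m; the calibration is good to about 2 mm. The wrist camera is an equidistant fisheye: a pixel r from the principal point sees the ray r / f radians off the axis. A picture is of the moment at which its call begins: read the wrist's pose just before it. camera_info takes no time and is no camera call; for the wrist camera it gives the pose at the moment of the call.
- order.close_job(): hands the job in, once; it reports no verdict.
The state is a dict: "time_s": time; "q": joint angles; "qvel": joint speeds; "joint_efforts": joint torques, N m; "position": TCP position; "tool_rot": TCP orientation; "ft_force": force on the tool from outside, world axes, zero at the start; "wrist_torque": the same for the moment, N m; "grip_width": finger opening in m.
Only numpy, scipy, OpenCV 4.12 (cv2) and the standard library are available. Lean on these libraries where they do the work, as an engineer would, in place of code of your own. Each camera call takes 0.05 s, during which the arm holds its last target. There are 200 camera calls.

### The job

Set the four setting rings out on the long aluminium soak plate in order of size, so that they can come to room temperature before the bore gauge is set: one ring lying flat and centred on each round black pad, the smallest on the pad next to the steel V-block that stands on one end of the plate, then rising in size to the largest on the pad next to the green loupe on the other end. Let go of all of them.

Things in the scene. Friction and masses are not known exactly. Their poses are not given: they have to be found in the camera images.
- ring_26_centre (a point): setting ring, a steel ring with a black knurled rim, lying flat: 26 mm outside diameter, 12 mm bore, 12 mm high. The smallest of the four rings. The point is its centre, half-way up (6 mm above its underside); z is the ring's axis. About 40 g; grip it across the rim
- ring_34_centre (a point): setting ring, a steel ring with a black knurled rim, lying flat: 34 mm outside diameter, about 15 mm bore, 12 mm high. The second smallest of the four rings. The point is its centre, half-way up (6 mm above its underside); z is the ring's axis. About 75 g; grip it across the rim
- ring_43_centre (a point): setting ring, a steel ring with a black knurled rim, lying flat: 43 mm outside diameter, 17 mm bore, 12 mm high. The second largest of the four rings. The point is its centre, half-way up (6 mm above its underside); z is the ring's axis. About 110 g; grip it across the rim
- ring_52_centre (a point): setting ring, a steel ring with a black knurled rim, lying flat: 52 mm outside diameter, about 20 mm bore, 12 mm high. The largest of the four rings. The point is its centre, half-way up (6 mm above its underside); z is the ring's axis. About 160 g; grip it across the rim
- pad_1: round black rubber pad, 60 mm across and 3 mm thick, fixed on the soak plate; origin at the centre of its underside, which is 8 mm above the worktop, so its upper face is 11 mm above the worktop. It is at one end of the row of four pads (about 85 mm apart in a nearly straight row along the plate, an 80 x 480 x 8 mm slab)
- pad_2: round black rubber pad, 60 mm across and 3 mm thick, fixed on the soak plate; origin at the centre of its underside, which is 8 mm above the worktop, so its upper face is 11 mm above the worktop. It is the second in the row, between pad_1 and pad_3
- pad_3: round black rubber pad, 60 mm across and 3 mm thick, fixed on the soak plate; origin at the centre of its underside, which is 8 mm above the worktop, so its upper face is 11 mm above the worktop. It is the third in the row, between pad_2 and pad_4
- pad_4: round black rubber pad, 60 mm across and 3 mm thick, fixed on the soak plate; origin at the centre of its underside, which is 8 mm above the worktop, so its upper face is 11 mm above the worktop. It is at the other end of the row from pad_1
- end_v_block: grey steel V-block, 44 x 36 x 34 mm, fixed on one end of the soak plate, about 85 mm beyond the last pad; it marks the small end of the row and may be beside pad_1 or beside pad_4. Origin at the centre of its underside, on the plate's upper face
- end_loupe: green eye loupe, 39 mm across and 30 mm high, standing fixed on the other end of the soak plate; it marks the large end of the row. Origin at the centre of its underside, on the plate's upper face

How it is judged (in metres and radians):
At the end, for the whole second after the job is handed in: Counting from the pad beside the V-block to the pad beside the loupe, the rings of 26, 34, 43 and 52 mm each lie flat on their own pad, centre within 12 mm of the pad's centre, tilted by less than 0.12 rad, at rest and released (((horizontal distance between end_v_block and pad_1 below 0.2 m and horizontal distance between ring_26_centre and pad_1 below 0.012 m and horizontal distance between ring_34_centre and pad_2 below 0.012 m and horizontal distance between ring_43_centre and pad_3 below 0.012 m and horizontal distance between ring_52_centre and pad_4 below 0.012 m) or (horizontal distance between end_v_block and pad_4 below 0.2 m and horizontal distance between ring_26_centre and pad_4 below 0.012 m and horizontal distance between ring_34_centre and pad_3 below 0.012 m and horizontal distance between ring_43_centre and pad_2 below 0.012 m and horizontal distance between ring_52_centre and pad_1 below 0.012 m)) and height (world z) of ring_26_centre between 0.013 and 0.021 m and angle between each of ring_26_centre, ring_34_centre, ring_43_centre, ring_52_centre's own z axis and vertical below 0.12 rad and linear speed of each of ring_26, ring_34, ring_43, ring_52 below 0.02 m/s and height (world z) of ring_34_centre between 0.013 and 0.021 m and height (world z) of ring_43_centre between 0.013 and 0.021 m and height (world z) of ring_52_centre between 0.013 and 0.021 m); the robot touches nothing.
It also fails if it takes over 80 s, if anything falls off the work surface, if the arm or the gripper's body presses on something with over 40 N, if the wrist force passes 120 N, or if a joint passes its speed limit or range.

## Working session

There is one attempt and no reset: what is moved stays moved. The work goes in short steps, Python scripts to look and compute and a tool call to move; the robot and the scene stay as the last step left them, time stands still between calls to the robot, and variables do not carry over. Pictures are saved under pics/ and viewed, about 12 in all and at most 16, crops included, and the job is handed in when it is done.

Besides the shell and the picture viewer there is one more tool, called after ">>>" as name(argument=value, ...), one argument or row to a line, values as JSON. step_arm: Moves the arm, as the interface text tells. Scaled input: -1 to 1 covers 0.04 m each way for a shift and 0.08 rad each way for a turn. Its arguments: {"type":"object","properties":{"steps":{"type":"array"},"squeeze":{"type":"number"}},"required":["steps"]}

```bash
mkdir -p pics; python3 - <<'E'
from rig import env,cams
import cv2,numpy as np
for n in("top","side"):
    im,d=cams.get_image(n); cv2.imwrite(f"pics/{n}0.png",im[:,:,::-1]); np.savez(f"{n}0.npz",im=im,d=d)
    i=cams.camera_info(n); print(n,i['fx'],i['cx'],i['cy'],np.round(i['extrinsics'],3).tolist())
s=env.observe(); print(s['time_s'],s['position'],np.round(s['tool_rot'],3),s['grip_width'])
E
```

```text
top 412.74680960832256 281.74265196629295 208.83774164204817 [[0.017, -0.997, 0.074, 0.484], [-1.0, -0.019, -0.017, -0.002], [0.018, -0.074, -0.997, 0.994], [0.0, 0.0, 0.0, 1.0]]
side 429.587943866452 281.16628717196164 218.98628323498792 [[0.867, -0.212, 0.452, -0.005], [-0.499, -0.345, 0.795, -0.965], [-0.013, -0.914, -0.405, 0.544], [0.0, 0.0, 0.0, 1.0]]
0.1 [0.18888721 0.51629591 0.2497768 ] [[ 0.344  0.939 -0.001]
 [ 0.939 -0.344 -0.001]
 [-0.001 -0.    -1.   ]] 0.08531908455234391
```

View pics/top0.png

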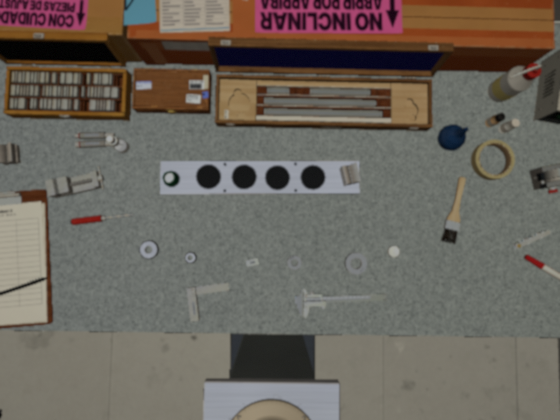

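View pics/side0.png

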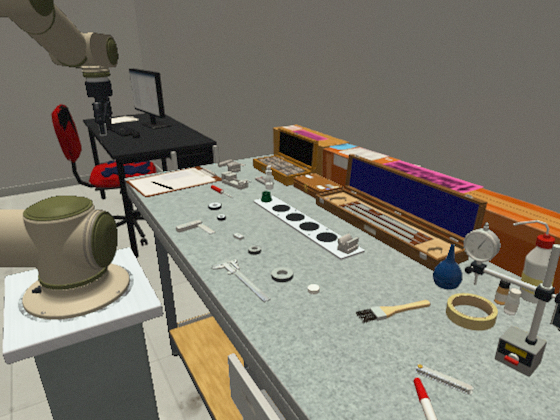

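The top view shows the plate with the loupe at (171,178), pads at (208,177), (244,177), (277,177) and (313,177), and the V-block at (349,175). The rings are at about (149,249), (190,257), (294,263) and (356,264). The disc at (394,252) is not a ring.

```bash
cat > h.py <<'E'
from rig import env,cams
import cv2,numpy as np
def cast(info,u,v,z):
    E=np.array(info['extrinsics']); d=E[:3,:3]@np.array([(u-info['cx'])/info['fx'],(v-info['cy'])/info['fy'],1])
    return E[:3,3]+d*(z-E[2,3])/d[2]
def castw(info,u,v,z):
    E=np.array(info['extrinsics']); x=(u-info['cx']);y=(v-info['cy']); r=np.hypot(x,y); t=r/info['fx']
    d=E[:3,:3]@np.array([np.sin(t)*x/r,np.sin(t)*y/r,np.cos(t)]); return E[:3,3]+d*(z-E[2,3])/d[2]
def projw(info,p):
    E=np.array(info['extrinsics']); c=E[:3,:3].T@(np.array(p)-E[:3,3]); r=np.hypot(c[0],c[1]); t=np.arctan2(r,c[2])
    return info['cx']+info['fx']*t*c[0]/r, info['cy']+info['fy']*t*c[1]/r
E
python3 - <<'E'
from h import *
im=np.load('top0.npz')['im']; i=cams.camera_info('top')
g=cv2.cvtColor(im,cv2.COLOR_RGB2GRAY)
m=((g<60)*255).astype(np.uint8); m[:155]=0;m[200:]=0;m[:,:155]=0;m[:,365:]=0
n,_,s,c=cv2.connectedComponentsWithStats(m)
for k in range(1,n):
    if s[k,4]>60: print(c[k],s[k],cast(i,*c[k],.011))
for p in[(171,178),(349,175)]: print(cast(i,*p,.03))
for p in[(149,249),(190,257),(294,263),(356,264)]: print(p,cast(i,*p,.012))
a=cv2.resize(im[225:290,130:210],None,fx=8,fy=8,interpolation=2)[:300*2]
b=cv2.resize(im[235:290,280:375],None,fx=6,fy=6,interpolation=2)
cv2.imwrite('pics/c1.png',np.vstack([cv2.resize(im[228:288,130:210],(560,420)) [:300],np.zeros((4,560,3),np.uint8),cv2.resize(im[238:288,280:375],(560,295))])[:,:,::-1])
i=cams.camera_info('wrist');print({k:i[k] for k in('fx','cx','cy')},np.round(i['extrinsics'],3))
im,_=cams.get_image('wrist');cv2.imwrite('pics/w0.png',im[:,:,::-1])
E
```

```text
[208.02743142 176.31421446] [197 166  23  22 401] [0.63156622 0.15931774 0.011     ]
[243.7425 176.4775] [233 166  23  22 400] [0.6328909  0.07393527 0.011     ]
[277.03517588 177.31658291] [266 167  23  22 398] [ 0.63246609 -0.00592612  0.011     ]
[312.50126582 176.86582278] [302 166  22  23 395] [ 0.63527339 -0.09119639  0.011     ]
[174.11290323 180.29032258] [166 173  13  13  62] [0.62036169 0.23978661 0.011     ]
[0.62297961 0.2425727  0.03      ]
[ 0.63852588 -0.17580043  0.03      ]
(149, 249) [0.45603743 0.29244081 0.012     ]
(190, 257) [0.43890894 0.19563596 0.012     ]
(294, 263) [ 0.42887132 -0.04973376  0.012     ]
(356, 264) [ 0.428916   -0.19680434  0.012     ]
{'fx': 325.19226210127806, 'cx': 281.23274967971213, 'cy': 204.02659391828863} [[ 0.344  0.905  0.251  0.125]
 [ 0.939 -0.331 -0.093  0.539]
 [-0.001  0.268 -0.964  0.373]
 [ 0.     0.     0.     1.   ]]
```

View pics/c1.png

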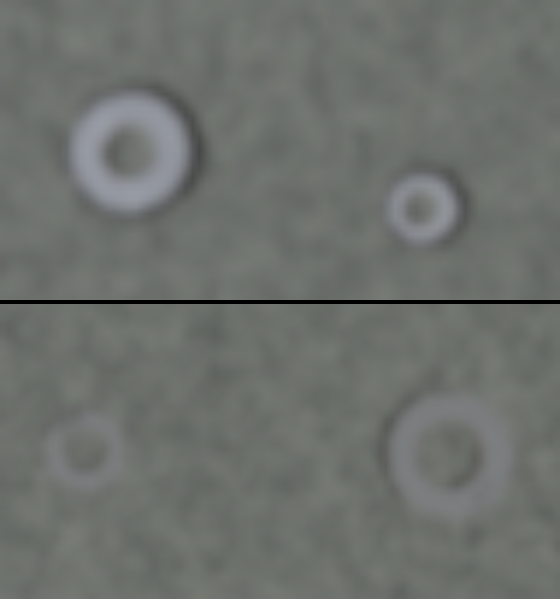

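View pics/w0.png

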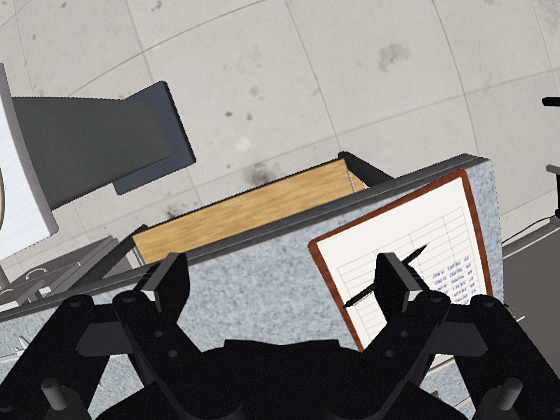

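Ring sizes from the crops: 43 mm at (148,249), 26 mm at (190,257), 34 mm at (294,263) and 52 mm at (356,263). The V-block is at -y, so the 26 mm ring goes on the pad at y≈-0.091. First I turn the jaws along world x.

>>> step_arm(
  steps=[
    {"xyz":[0,0,0],"turn":[0,0,1],"gripper":1},
    {"xyz":[0,0,0],"turn":[0,0,1],"gripper":1},
    {"xyz":[0,0,0],"turn":[0,0,1],"gripper":1},
    {"xyz":[0,0,0],"turn":[0,0,1],"gripper":1},
    {"xyz":[0,0,0],"turn":[0,0,1],"gripper":1},
    {"xyz":[0,0,0],"turn":[0,0,1],"gripper":1},
    {"xyz":[0,0,0],"turn":[0,0,1],"gripper":1},
    {"xyz":[0,0,0],"turn":[0,0,1],"gripper":1},
    {"xyz":[0,0,0],"turn":[0,0,1],"gripper":1},
    {"xyz":[0,0,0],"turn":[0,0,1],"gripper":1},
    {"xyz":[0,0,0],"turn":[0,0,1],"gripper":1},
    {"xyz":[0,0,0],"turn":[0,0,1],"gripper":1},
    {"xyz":[0,0,0],"turn":[0,0,1],"gripper":1},
    {"xyz":[0,0,0],"turn":[0,0,1],"gripper":1},
    {"xyz":[0,0,0],"turn":[0,0,1],"gripper":1},
    {"xyz":[0,0,0],"turn":[0,0,0.25],"gripper":1},
  ],
)

```text
time_s: 1.48
position: [0.189, 0.5164, 0.2501]
tool_rot: [[1.0, -0.003, -0.0], [-0.003, -1.0, -0.0], [-0.0, 0.0, -1.0]]
ft_force: [0.1, 0.2, 0.3]
grip_width: 0.0855
```

>>> step_arm(
  steps=[
    {"xyz":[0.66,0.55,0.2],"turn":[0,0,0],"gripper":1},
    {"xyz":[0.66,0.55,0.2],"turn":[0,0,0],"gripper":1},
    {"xyz":[0.66,0.55,0.2],"turn":[0,0,0],"gripper":1},
    {"xyz":[0.66,0.55,0.2],"turn":[0,0,0],"gripper":1},
    {"xyz":[0.66,0.55,0.2],"turn":[0,0,0],"gripper":1},
    {"xyz":[0.66,0.55,0.2],"turn":[0,0,0],"gripper":1},
    {"xyz":[0.66,0.55,0.2],"turn":[0,0,0],"gripper":1},
    {"xyz":[0.66,0.55,0.2],"turn":[0,0,0],"gripper":1},
    {"xyz":[0.66,0.55,0.2],"turn":[0,0,0],"gripper":1},
    {"xyz":[0.66,0.55,0.2],"turn":[0,0,0],"gripper":1},
    {"xyz":[0,0,0],"turn":[0,0,0],"gripper":1},
  ],
)

```text
time_s: 2.4
position: [0.4566, 0.2929, 0.1686]
tool_rot: [[1.0, -0.003, -0.001], [-0.003, -1.0, -0.002], [-0.001, 0.002, -1.0]]
ft_force: [-0.7, -0.7, 0.3]
grip_width: 0.0855
```

```bash
cat > look.py <<'E'
from h import *
import sys
def look(name):
    i=cams.camera_info('wrist'); im,d=cams.get_image('wrist'); cv2.imwrite(f'pics/{name}.png',im[:,:,::-1]); return i,im,d
if __name__=='__main__':
    i,im,d=look(sys.argv[1]); x,y,z=map(float,sys.argv[2:5]); print('expect px',np.round(projw(i,(x,y,z)),1))
    s=env.observe(); print(s['time_s'],np.round(s['position'],4),np.round(s['tool_rot'],3).tolist(),s['grip_width'],np.round(s['ft_force'],1))
E
python3 look.py w1 .456 .2935 .012
```

```text
expect px [280.7 191.7]
2.45 [0.4547 0.2945 0.1692] [[1.0, -0.002, -0.001], [-0.002, -1.0, -0.001], [-0.001, 0.001, -1.0]] 0.0854851622935238 [-0.7  0.5  0.4]
```

View pics/w1.png

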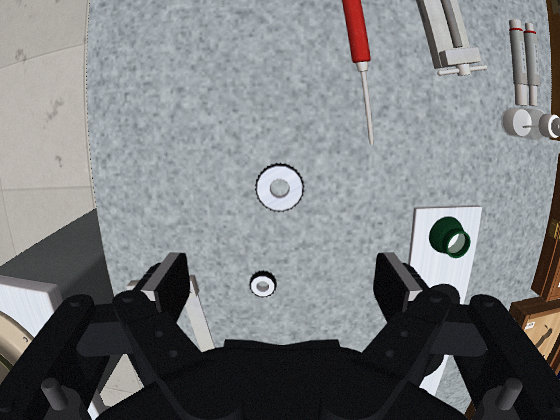

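The wrist view shows ring 43 centred at about (280,187), where I expected (281,192), ring 26 at (263,285), and the loupe at (448,237).

```bash
cat > rings.py <<'E'
from h import *
def rings(i,im,z=.012,show=True):
    """bright, nearly round faces in the wrist picture -> world xy and outer diameter (bright face)"""
    g=im.min(axis=2).astype(np.uint8); out=[]
    for th in (190,205,220):
        m=((g>th)*255).astype(np.uint8)
        for c in cv2.findContours(m,cv2.RETR_EXTERNAL,cv2.CHAIN_APPROX_NONE)[0]:
            if len(c)<20: continue
            (u,v),(a,b),_=cv2.fitEllipse(c)
            if 12<a and b<150 and a/b>.8 and cv2.contourArea(c)>.6*np.pi/4*a*b:
                x,y,w,h=cv2.boundingRect(c); P=castw(i,u,v,z); D=np.linalg.norm(castw(i,x,v,z)-castw(i,x+w,v,z))
                print(th,np.round((u,v)),np.round(P[:2],4),'D',round(D*1000,1))
E
python3 - <<'E'
from rings import *
i=cams.camera_info('wrist'); im=cv2.imread('pics/w1.png')[:,:,::-1]
rings(i,im); print(castw(i,280,187,.012),castw(i,263,286,.012))
E
```

```text
190 [262. 286.] [0.4355 0.2   ] D 21.8
190 [279. 188.] [0.4527 0.2986] D 39.8
205 [262. 286.] [0.4356 0.2   ] D 21.8
205 [279. 188.] [0.4526 0.2987] D 38.1
220 [262. 286.] [0.4356 0.1999] D 21.8
[0.45339472 0.29939717 0.012     ] [0.43619928 0.19991874 0.012     ]
```

```bash
python3 - <<'E'
from rings import *
from look import look
i,im,d=look('w2'); rings(i,im); s=env.observe(); p=s['position'];print(p)
for z in(.17,.1,.05,.012): print(z,projw(i,(p[0],p[1],z)))
im,_=cams.get_image('top'); 
E
```

```text
190 [264. 287.] [0.4375 0.1987] D 22.8
190 [281. 190.] [0.4547 0.297 ] D 39.0
190 [522. 121.] [0.7066 0.3732] D 27.8
205 [264. 287.] [0.4375 0.1986] D 21.8
205 [281. 190.] [0.4545 0.297 ] D 39.0
220 [264. 287.] [0.4376 0.1986] D 21.8
[0.45352448 0.29565664 0.1697375 ]
0.17 (np.float64(278.7597132826659), np.float64(276.76748899840163))
0.1 (np.float64(279.626798710221), np.float64(223.41940616351175))
0.05 (np.float64(279.97483158017184), np.float64(202.39784102918964))
0.012 (np.float64(280.1630187119178), np.float64(191.12028923535624))
```

>>> step_arm(
  steps=[
    {"xyz":[0,0,0.7],"turn":[0,0,0],"gripper":0.6},
    {"xyz":[0,0,0.7],"turn":[0,0,0],"gripper":0.6},
    {"xyz":[0,0,0.7],"turn":[0,0,0],"gripper":0.6},
    {"xyz":[0,0,0.7],"turn":[0,0,0],"gripper":0.6},
    {"xyz":[0,0,0.6],"turn":[0,0,0],"gripper":0.6},
    {"xyz":[0,0,0.36],"turn":[0,0,0],"gripper":0.6},
    {"xyz":[0,0,0],"turn":[0,0,0],"gripper":0.6},
    {"xyz":[0,0,0],"turn":[0,0,0],"gripper":0.6},
    {"xyz":[0,0,0],"turn":[0,0,0],"gripper":-1},
    {"xyz":[0,0,0],"turn":[0,0,0],"gripper":-1},
    {"xyz":[0,0,0],"turn":[0,0,0],"gripper":-1},
    {"xyz":[0,0,0],"turn":[0,0,0],"gripper":-1},
    {"xyz":[0,0,0],"turn":[0,0,0],"gripper":-1},
    {"xyz":[0,0,0],"turn":[0,0,0],"gripper":-1},
  ],
  squeeze=40,
)

```text
time_s: 3.72
position: [0.4535, 0.297, 0.0217]
tool_rot: [[1.0, 0.0, 0.003], [0.0, -1.0, 0.001], [0.003, -0.001, -1.0]]
ft_force: [-2.6, 0.5, 7.8]
grip_width: 0.0408
```

>>> step_arm(
  steps=[
    {"xyz":[0,0,-0.4],"turn":[0,0,0],"gripper":-1},
    {"xyz":[0,0,-0.75],"turn":[0,0,0],"gripper":-1},
    {"xyz":[0,0,-0.85],"turn":[0,0,0],"gripper":-1},
    {"xyz":[0.5,0.612,-0.1],"turn":[0,0,0],"gripper":-1},
    {"xyz":[0.5,0.612,-0.1],"turn":[0,0,0],"gripper":-1},
    {"xyz":[0.5,0.612,-0.1],"turn":[0,0,0],"gripper":-1},
    {"xyz":[0.5,0.612,-0.1],"turn":[0,0,0],"gripper":-1},
    {"xyz":[0.5,0.612,-0.1],"turn":[0,0,0],"gripper":-1},
    {"xyz":[0.5,0.612,0],"turn":[0,0,0],"gripper":-1},
    {"xyz":[0.5,0.612,0],"turn":[0,0,0],"gripper":-1},
    {"xyz":[0.5,0.612,0],"turn":[0,0,0],"gripper":-1},
    {"xyz":[0.5,0.612,0],"turn":[0,0,0],"gripper":-1},
    {"xyz":[0,0,0],"turn":[0,0,0],"gripper":-1},
    {"xyz":[0,0,0],"turn":[0,0,0],"gripper":-1},
    {"xyz":[0,0,0],"turn":[0,0,0],"gripper":-1},
  ],
)

```text
time_s: 4.97
position: [0.6325, 0.0766, 0.1203]
tool_rot: [[1.0, 0.0, -0.0], [0.0, -1.0, 0.0], [-0.0, -0.0, -1.0]]
ft_force: [0.5, 0.0, -0.5]
grip_width: 0.0406
```

```bash
python3 look.py w3 .633 .074 .011
```

```text
expect px [282.  210.9]
5.0167 [0.6323 0.0771 0.1204] [[1.0, 0.001, -0.0], [0.001, -1.0, 0.0], [-0.0, -0.0, -1.0]] 0.04060506214222239 [-0.6 -0.1 -0.3]
```

View pics/w3.png

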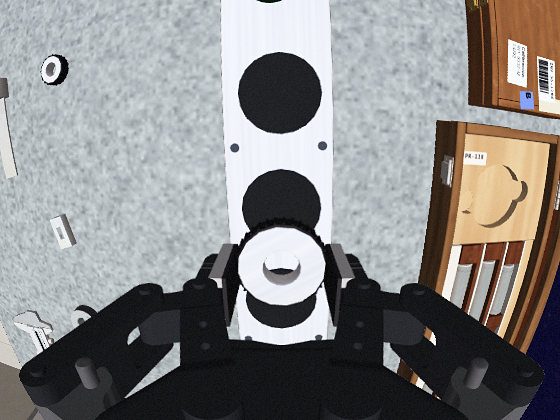

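Ring 43 is held level at (282,266). The loupe-end pad shows in full at (280,92), and the target pad is partly hidden at about (281,210).

```bash
cat > pads.py <<'E'
from h import *
from scipy.optimize import least_squares
def pads(i,im,z=.011,box=(180,0,380,330)):
    """black pad edges next to white plate -> world points -> circle of known radius 30 mm"""
    x0,y0,x1,y1=box; g=im.max(axis=2)
    m=((g<50)*255).astype(np.uint8); mk=np.zeros_like(m); mk[y0:y1,x0:x1]=m[y0:y1,x0:x1]
    white=cv2.dilate(((im.min(axis=2)>200)*255).astype(np.uint8),np.ones((5,5)))
    for c in cv2.findContours(mk,cv2.RETR_EXTERNAL,cv2.CHAIN_APPROX_NONE)[0]:
        if cv2.contourArea(c)<800: continue
        q=[p for p in c[:,0] if white[p[1],p[0]] and y0+2<p[1]<y1-3]
        if len(q)<30: continue
        P=np.array([castw(i,*p,z)[:2] for p in q])
        f=least_squares(lambda s:np.hypot(*(P-s).T)-.03,P.mean(0),loss='soft_l1',f_scale=.001)
        print(len(q),c[:,0].mean(0).round(),np.round(f.x,4),'rms mm',round(1e3*np.sqrt(np.median(f.fun**2)),2))
E
python3 - <<'E'
from pads import *
i=cams.camera_info('wrist'); im=cv2.imread('pics/w3.png')[:,:,::-1]
pads(i,im,box=(180,0,380,222))
p=env.observe()['position']; print(p, castw(i,282,266,p[2]-.0097))
E
```

```text
129 [281. 201.] [0.632  0.0751] rms mm 0.5
228 [279.  93.] [0.631  0.1614] rms mm 1.21
[0.63234614 0.07705433 0.12036677] [0.63256137 0.07815863 0.11066677]
```

>>> step_arm(
  steps=[
    {"xyz":[0,0.06,0.7],"turn":[0,0,0],"gripper":-1},
    {"xyz":[0,0,0.7],"turn":[0,0,0],"gripper":-1},
    {"xyz":[0,0,0.5],"turn":[0,0,0],"gripper":-1},
    {"xyz":[0,0,0.27],"turn":[0,0,0],"gripper":-1},
    {"xyz":[0,0,0],"turn":[0,0,0],"gripper":-1},
    {"xyz":[0,0,0],"turn":[0,0,0],"gripper":-1},
    {"xyz":[0,0,0],"turn":[0,0,0],"gripper":-1},
  ],
)

```text
time_s: 5.6
position: [0.6331, 0.0744, 0.034]
tool_rot: [[1.0, 0.001, 0.001], [0.001, -1.0, -0.0], [0.001, 0.0, -1.0]]
ft_force: [0.3, -0.4, -0.6]
grip_width: 0.0407
```

>>> step_arm(
  steps=[
    {"xyz":[0,0,0.02],"turn":[0,0,0],"gripper":-1},
    {"xyz":[0,0,0],"turn":[0,0,0],"gripper":0.4},
    {"xyz":[0,0,0],"turn":[0,0,0],"gripper":0.4},
    {"xyz":[0,0,0],"turn":[0,0,0],"gripper":0.4},
    {"xyz":[0,0,-0.4],"turn":[0,0,0],"gripper":0.4},
    {"xyz":[0,0,-0.8],"turn":[0,0,0],"gripper":0.4},
    {"xyz":[0,0,-1],"turn":[0,0,0],"gripper":0.4},
    {"xyz":[-0.7,-0.443,0],"turn":[0,0,0],"gripper":0.4},
    {"xyz":[-0.7,-0.443,0],"turn":[0,0,0],"gripper":0.4},
    {"xyz":[-0.7,-0.443,0],"turn":[0,0,0],"gripper":0.4},
    {"xyz":[-0.7,-0.443,0],"turn":[0,0,0],"gripper":0.4},
    {"xyz":[-0.7,-0.443,0],"turn":[0,0,0],"gripper":0.4},
    {"xyz":[-0.7,-0.443,0],"turn":[0,0,0],"gripper":0.4},
    {"xyz":[-0.7,-0.443,0],"turn":[0,0,0],"gripper":0.4},
    {"xyz":[0,0,0],"turn":[0,0,0],"gripper":0.4},
    {"xyz":[0,0,0],"turn":[0,0,0],"gripper":0.4},
    {"xyz":[0,0,0],"turn":[0,0,0],"gripper":0.4},
  ],
)

```text
time_s: 7.02
position: [0.4377, 0.1978, 0.1207]
tool_rot: [[1.0, 0.0, 0.001], [0.0, -1.0, 0.0], [0.001, -0.0, -1.0]]
ft_force: [0.1, 0.4, -0.1]
grip_width: 0.0598
```

```bash
python3 - <<'E'
from rings import *
from look import look
i,im,d=look('w4'); rings(i,im); s=env.observe(); print(s['time_s'],s['position'],s['grip_width'])
im,_=cams.get_image('top'); cv2.imwrite('pics/t4.png',cv2.resize(im[150:290,130:410],None,fx=2.8,fy=2.8,interpolation=2)[:,:,::-1])
E
```

```text
190 [281. 207.] [0.4373 0.1982] D 22.3
205 [281. 207.] [0.4373 0.1981] D 22.3
220 [281. 207.] [0.4373 0.1981] D 22.3
7.0667 [0.43795389 0.19751912 0.12053519] 0.059870190790375734
```

View pics/w4.png

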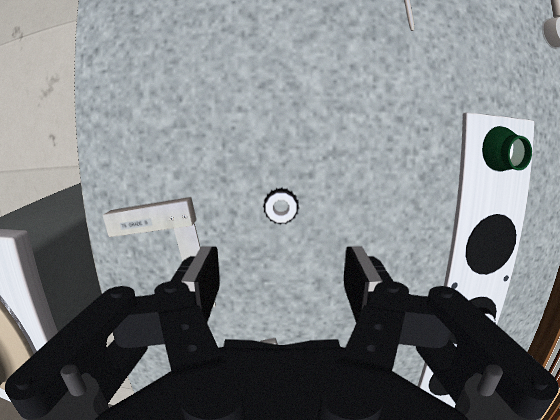

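>>> step_arm(
  steps=[
    {"xyz":[0,0,0.7],"turn":[0,0,0],"gripper":0.4},
    {"xyz":[0,0,0.7],"turn":[0,0,0],"gripper":0.3},
    {"xyz":[0,0,0.6],"turn":[0,0,0],"gripper":0.2},
    {"xyz":[0,0,0.42],"turn":[0,0,0],"gripper":0.1},
    {"xyz":[0,0,0],"turn":[0,0,0],"gripper":0.1},
    {"xyz":[0,0,0],"turn":[0,0,0],"gripper":0.1},
    {"xyz":[0,0,0],"turn":[0,0,0],"gripper":-1},
    {"xyz":[0,0,0],"turn":[0,0,0],"gripper":-1},
    {"xyz":[0,0,0],"turn":[0,0,0],"gripper":-1},
    {"xyz":[0,0,0],"turn":[0,0,0],"gripper":-1},
    {"xyz":[0,0,0],"turn":[0,0,0],"gripper":-1},
    {"xyz":[0,0,0],"turn":[0,0,0],"gripper":-1},
  ],
)

```text
time_s: 8.12
position: [0.4379, 0.1978, 0.0248]
tool_rot: [[1.0, 0.0, 0.003], [0.0, -1.0, 0.0], [0.003, -0.0, -1.0]]
ft_force: [0.7, -1.5, 6.5]
grip_width: 0.0232
```

>>> step_arm(
  steps=[
    {"xyz":[0,0,-0.4],"turn":[0,0,0],"gripper":-1},
    {"xyz":[0,0,-0.8],"turn":[0,0,0],"gripper":-1},
    {"xyz":[0,0,-1],"turn":[0,0,0],"gripper":-1},
    {"xyz":[0.4466,0.654,0],"turn":[0,0,0],"gripper":-1},
    {"xyz":[0.4466,0.654,0],"turn":[0,0,0],"gripper":-1},
    {"xyz":[0.4466,0.654,0],"turn":[0,0,0],"gripper":-1},
    {"xyz":[0.4466,0.654,0],"turn":[0,0,0],"gripper":-1},
    {"xyz":[0.4466,0.654,0],"turn":[0,0,0],"gripper":-1},
    {"xyz":[0.4466,0.654,0],"turn":[0,0,0],"gripper":-1},
    {"xyz":[0.4466,0.654,0],"turn":[0,0,0],"gripper":-1},
    {"xyz":[0.4466,0.654,0],"turn":[0,0,0],"gripper":-1},
    {"xyz":[0.4466,0.654,0],"turn":[0,0,0],"gripper":-1},
    {"xyz":[0.4466,0.654,0],"turn":[0,0,0],"gripper":-1},
    {"xyz":[0.4466,0.654,0],"turn":[0,0,0],"gripper":-1},
    {"xyz":[0,0,0],"turn":[0,0,0],"gripper":-1},
    {"xyz":[0,0,0],"turn":[0,0,0],"gripper":-1},
    {"xyz":[0,0,0],"turn":[0,0,0],"gripper":-1},
    {"xyz":[0,0,0],"turn":[0,0,0],"gripper":-1},
  ],
)

```text
time_s: 9.62
position: [0.633, -0.089, 0.1119]
tool_rot: [[1.0, 0.001, -0.0], [0.001, -1.0, 0.0], [-0.0, -0.0, -1.0]]
ft_force: [-0.4, 0.2, -0.4]
grip_width: 0.0239
```

```bash
python3 look.py w5 .6345 -.0897 .011; python3 - <<'E'
from pads import *
i=cams.camera_info('wrist'); im=cv2.imread('pics/w5.png')[:,:,::-1]
pads(i,im,box=(180,0,380,225))
E
```

```text
expect px [283.4 211.8]
9.6667 [ 0.6331 -0.0889  0.1119] [[1.0, 0.001, -0.0], [0.001, -1.0, 0.0], [-0.0, -0.0, -1.0]] 0.023130883622382005 [-0.3  0.6  0. ]
134 [283. 203.] [ 0.6344 -0.0906] rms mm 0.48
238 [280.  91.] [ 0.6321 -0.0043] rms mm 1.17
110 [280.   9.] [0.6324 0.0769] rms mm 0.86
```

View pics/w5.png

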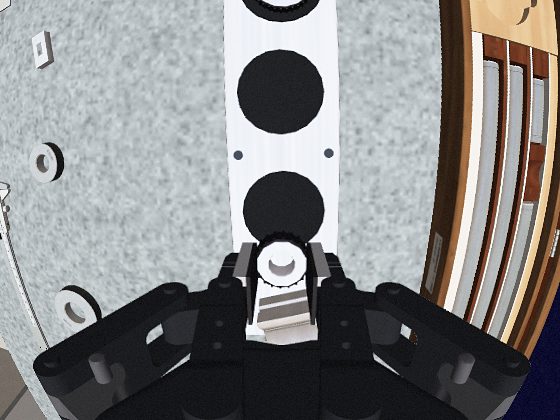

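Ring 26 is held over its pad at (283,262), with the V-block just beyond it. Ring 34 is at (45,162) and ring 52 at (76,310).

>>> step_arm(
  steps=[
    {"xyz":[0.03,0.04,0.7],"turn":[0,0,0],"gripper":-1},
    {"xyz":[0,0,0.6],"turn":[0,0,0],"gripper":-1},
    {"xyz":[0,0,0.4],"turn":[0,0,0],"gripper":-1},
    {"xyz":[0,0,0.18],"turn":[0,0,0],"gripper":-1},
    {"xyz":[0,0,0],"turn":[0,0,0],"gripper":-1},
    {"xyz":[0,0,0],"turn":[0,0,0],"gripper":-1},
    {"xyz":[0,0,0],"turn":[0,0,0],"gripper":-1},
  ],
)

```text
time_s: 10.25
position: [0.6349, -0.0911, 0.0371]
tool_rot: [[1.0, 0.001, 0.001], [0.001, -1.0, -0.0], [0.001, 0.0, -1.0]]
ft_force: [0.4, 0.9, 0.1]
grip_width: 0.0236
```

>>> step_arm(
  steps=[
    {"xyz":[0,0,0.02],"turn":[0,0,0],"gripper":-1},
    {"xyz":[0,0,0],"turn":[0,0,0],"gripper":0.4},
    {"xyz":[0,0,0],"turn":[0,0,0],"gripper":0.4},
    {"xyz":[0,0,0],"turn":[0,0,0],"gripper":0.4},
    {"xyz":[0,0,-0.4],"turn":[0,0,0],"gripper":0.4},
    {"xyz":[0,0,-0.8],"turn":[0,0,0],"gripper":0.4},
    {"xyz":[0,0,-0.93],"turn":[0,0,0],"gripper":0.4},
    {"xyz":[-0.856,-0.182,0],"turn":[0,0,0],"gripper":0.4},
    {"xyz":[-0.856,-0.182,0],"turn":[0,0,0],"gripper":0.4},
    {"xyz":[-0.856,-0.182,0],"turn":[0,0,0],"gripper":0.4},
    {"xyz":[-0.856,-0.182,0],"turn":[0,0,0],"gripper":0.4},
    {"xyz":[-0.856,-0.182,0],"turn":[0,0,0],"gripper":0.4},
    {"xyz":[-0.856,-0.182,0],"turn":[0,0,0],"gripper":0.4},
    {"xyz":[0,0,0],"turn":[0,0,0],"gripper":0.4},
    {"xyz":[0,0,0],"turn":[0,0,0],"gripper":0.4},
    {"xyz":[0,0,0],"turn":[0,0,0],"gripper":0.4},
    {"xyz":[0,0,0],"turn":[0,0,0],"gripper":0.4},
  ],
)

```text
time_s: 11.67
position: [0.4305, -0.0484, 0.1209]
tool_rot: [[1.0, -0.0, 0.001], [-0.0, -1.0, -0.001], [0.001, 0.001, -1.0]]
ft_force: [0.8, 0.1, 0.5]
grip_width: 0.0596
```

```bash
python3 look.py w6 .429 -.047 .012; python3 - <<'E'
from rings import *
i=cams.camera_info('wrist'); im=cv2.imread('pics/w6.png')[:,:,::-1]
rings(i,im)
E
```

```text
expect px [279.1 205.8]
11.7167 [ 0.4303 -0.0483  0.1208] [[1.0, 0.0, 0.001], [0.0, -1.0, -0.0], [0.001, 0.0, -1.0]] 0.059584350913352825 [-0.1 -0.6 -0.5]
```

View pics/w6.png

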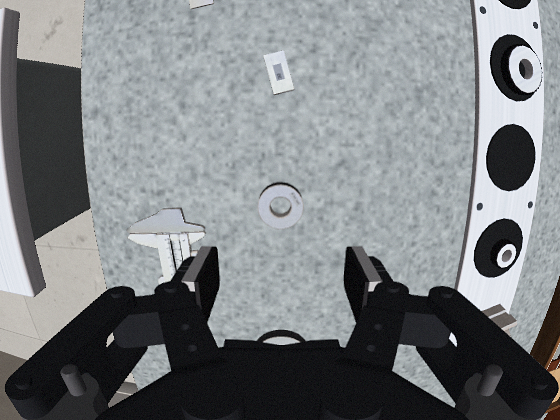

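Ring 34 is at (281,205), under the TCP. The caliper jaw at (205,235) is clear of the fingers. On the plate, rings 43 and 26 look flat and centred on their pads.

>>> step_arm(
  steps=[
    {"xyz":[0,-0.04,0.7],"turn":[0,0,0],"gripper":0.2},
    {"xyz":[0,0,0.7],"turn":[0,0,0],"gripper":0.2},
    {"xyz":[0,0,0.6],"turn":[0,0,0],"gripper":0.2},
    {"xyz":[0,0,0.45],"turn":[0,0,0],"gripper":0.2},
    {"xyz":[0,0,0],"turn":[0,0,0],"gripper":0.2},
    {"xyz":[0,0,0],"turn":[0,0,0],"gripper":0.2},
    {"xyz":[0,0,0],"turn":[0,0,0],"gripper":-1},
    {"xyz":[0,0,0],"turn":[0,0,0],"gripper":-1},
    {"xyz":[0,0,0],"turn":[0,0,0],"gripper":-1},
    {"xyz":[0,0,0],"turn":[0,0,0],"gripper":-1},
    {"xyz":[0,0,0],"turn":[0,0,0],"gripper":-1},
    {"xyz":[0,0,0],"turn":[0,0,0],"gripper":-1},
  ],
)

```text
time_s: 12.72
position: [0.4301, -0.0465, 0.024]
tool_rot: [[1.0, 0.0, 0.003], [0.0, -1.0, -0.001], [0.003, 0.001, -1.0]]
ft_force: [-0.8, -0.5, 8.0]
grip_width: 0.0318
```

>>> step_arm(
  steps=[
    {"xyz":[0,0,-0.4],"turn":[0,0,0],"gripper":-1},
    {"xyz":[0,0,-0.8],"turn":[0,0,0],"gripper":-1},
    {"xyz":[0,0,-1],"turn":[0,0,0],"gripper":-1},
    {"xyz":[0.84,-0.177,0],"turn":[0,0,0],"gripper":-1},
    {"xyz":[0.84,-0.177,0],"turn":[0,0,0],"gripper":-1},
    {"xyz":[0.84,-0.177,0],"turn":[0,0,0],"gripper":-1},
    {"xyz":[0.84,-0.177,0],"turn":[0,0,0],"gripper":-1},
    {"xyz":[0.84,-0.177,0],"turn":[0,0,0],"gripper":-1},
    {"xyz":[0.84,-0.177,0],"turn":[0,0,0],"gripper":-1},
    {"xyz":[0,0,0],"turn":[0,0,0],"gripper":-1},
    {"xyz":[0,0,0],"turn":[0,0,0],"gripper":-1},
    {"xyz":[0,0,0],"turn":[0,0,0],"gripper":-1},
    {"xyz":[0,0,0],"turn":[0,0,0],"gripper":-1},
  ],
)

```text
time_s: 13.8
position: [0.63, -0.0039, 0.1111]
tool_rot: [[1.0, -0.0, -0.001], [-0.0, -1.0, 0.0], [-0.001, -0.0, -1.0]]
ft_force: [-0.7, -0.6, -1.1]
grip_width: 0.0315
```

```bash
python3 look.py w7 .632 -.0043 .011; python3 - <<'E'
from pads import *
i=cams.camera_info('wrist'); im=cv2.imread('pics/w7.png')[:,:,::-1]
pads(i,im,box=(180,0,380,222))
E
```

```text
expect px [284.2 211.6]
13.85 [ 0.63   -0.004   0.1112] [[1.0, -0.0, -0.0], [-0.0, -1.0, -0.0], [-0.0, 0.0, -1.0]] 0.031442259474907266 [-0.1 -0.3 -1. ]
130 [284. 201.] [ 0.6321 -0.0054] rms mm 0.46
240 [285.  98.] [0.6325 0.0756] rms mm 1.2
75 [283.   7.] [0.6313 0.1614] rms mm 0.23
```

View pics/w7.png

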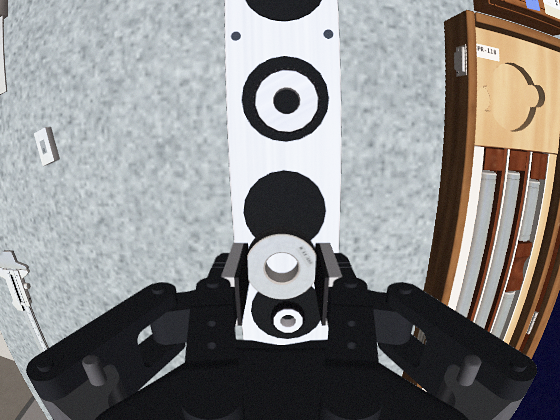

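Ring 34 is held at (281,265) above its pad at (284,210). Ring 43, at (285,98), sits centred on its own pad.

>>> step_arm(
  steps=[
    {"xyz":[0.05,0.02,0.7],"turn":[0,0,0],"gripper":-1},
    {"xyz":[0,0,0.6],"turn":[0,0,0],"gripper":-1},
    {"xyz":[0,0,0.4],"turn":[0,0,0],"gripper":-1},
    {"xyz":[0,0,0.21],"turn":[0,0,0],"gripper":-1},
    {"xyz":[0,0,0],"turn":[0,0,0],"gripper":-1},
    {"xyz":[0,0,0],"turn":[0,0,0],"gripper":-1},
    {"xyz":[0,0,0],"turn":[0,0,0],"gripper":-1},
  ],
)

```text
time_s: 14.43
position: [0.6328, -0.0048, 0.035]
tool_rot: [[1.0, -0.0, 0.001], [-0.0, -1.0, -0.0], [0.001, 0.0, -1.0]]
ft_force: [0.6, -0.9, -0.9]
grip_width: 0.0316
```

>>> step_arm(
  steps=[
    {"xyz":[0,0,0],"turn":[0,0,0],"gripper":0.4},
    {"xyz":[0,0,0],"turn":[0,0,0],"gripper":0.4},
    {"xyz":[0,0,0],"turn":[0,0,0],"gripper":0.4},
    {"xyz":[0,0,-0.4],"turn":[0,0,0],"gripper":0.4},
    {"xyz":[0,0,-0.8],"turn":[0,0,0],"gripper":0.4},
    {"xyz":[0,0,-0.93],"turn":[0,0,0],"gripper":0.4},
    {"xyz":[-0.721,0.673,0],"turn":[0,0,0],"gripper":0.9},
    {"xyz":[-0.721,0.673,0],"turn":[0,0,0],"gripper":0.9},
    {"xyz":[-0.721,0.673,0],"turn":[0,0,0],"gripper":0.9},
    {"xyz":[-0.721,0.673,0],"turn":[0,0,0],"gripper":0.9},
    {"xyz":[-0.721,0.673,0],"turn":[0,0,0],"gripper":0.9},
    {"xyz":[-0.721,0.673,0],"turn":[0,0,0],"gripper":0.9},
    {"xyz":[-0.721,0.673,0],"turn":[0,0,0],"gripper":0.9},
    {"xyz":[0,0,0],"turn":[0,0,0],"gripper":0.9},
    {"xyz":[0,0,0],"turn":[0,0,0],"gripper":0.9},
    {"xyz":[0,0,0],"turn":[0,0,0],"gripper":0.9},
    {"xyz":[0,0,0],"turn":[0,0,0],"gripper":0.9},
  ],
)

```text
time_s: 15.85
position: [0.4317, -0.1924, 0.1196]
tool_rot: [[1.0, 0.001, 0.0], [0.001, -1.0, -0.0], [0.0, 0.0, -1.0]]
ft_force: [-0.4, 0.3, -0.0]
grip_width: 0.0812
```

```bash
python3 look.py w8 .430 -.1935 .012
```

```text
expect px [279.  209.5]
15.9 [ 0.4317 -0.1922  0.1195] [[1.0, 0.002, 0.0], [0.002, -1.0, -0.0], [0.0, 0.0, -1.0]] 0.08094456585694715 [ 0.3  0.7 -0.2]
```

View pics/w8.png

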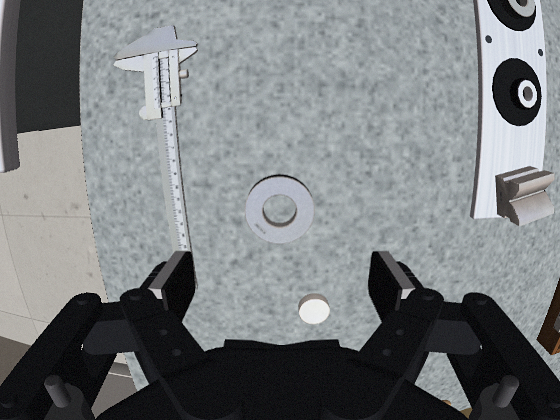

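Ring 52 is at (280,210), matching the estimate. The caliper bar and the white disc are both clear of the fingers.

>>> step_arm(
  steps=[
    {"xyz":[-0.03,0.04,0.7],"turn":[0,0,0],"gripper":0.65},
    {"xyz":[0,0,0.7],"turn":[0,0,0],"gripper":0.65},
    {"xyz":[0,0,0.6],"turn":[0,0,0],"gripper":0.65},
    {"xyz":[0,0,0.5],"turn":[0,0,0],"gripper":0.65},
    {"xyz":[0,0,0],"turn":[0,0,0],"gripper":0.65},
    {"xyz":[0,0,0],"turn":[0,0,0],"gripper":0.65},
    {"xyz":[0,0,0],"turn":[0,0,0],"gripper":-1},
    {"xyz":[0,0,0],"turn":[0,0,0],"gripper":-1},
    {"xyz":[0,0,0],"turn":[0,0,0],"gripper":-1},
    {"xyz":[0,0,0],"turn":[0,0,0],"gripper":-1},
    {"xyz":[0,0,0],"turn":[0,0,0],"gripper":-1},
    {"xyz":[0,0,0],"turn":[0,0,0],"gripper":-1},
  ],
)

```text
time_s: 16.9
position: [0.4305, -0.1947, 0.0212]
tool_rot: [[1.0, 0.0, 0.002], [0.0, -1.0, -0.002], [0.002, 0.002, -1.0]]
ft_force: [-0.3, 1.3, 5.6]
grip_width: 0.0499
```

>>> step_arm(
  steps=[
    {"xyz":[0,0,-0.4],"turn":[0,0,0],"gripper":-1},
    {"xyz":[0,0,-0.8],"turn":[0,0,0],"gripper":-1},
    {"xyz":[0,0,-1],"turn":[0,0,0],"gripper":-1},
    {"xyz":[0.456,-0.806,-0.02],"turn":[0,0,0],"gripper":-1},
    {"xyz":[0.456,-0.806,-0.02],"turn":[0,0,0],"gripper":-1},
    {"xyz":[0.456,-0.806,-0.02],"turn":[0,0,0],"gripper":-1},
    {"xyz":[0.456,-0.806,-0.02],"turn":[0,0,0],"gripper":-1},
    {"xyz":[0.456,-0.806,-0.02],"turn":[0,0,0],"gripper":-1},
    {"xyz":[0.456,-0.806,-0.02],"turn":[0,0,0],"gripper":-1},
    {"xyz":[0.456,-0.806,-0.02],"turn":[0,0,0],"gripper":-1},
    {"xyz":[0.456,-0.806,-0.02],"turn":[0,0,0],"gripper":-1},
    {"xyz":[0.456,-0.806,-0.02],"turn":[0,0,0],"gripper":-1},
    {"xyz":[0.456,-0.806,-0.02],"turn":[0,0,0],"gripper":-1},
    {"xyz":[0.456,-0.806,-0.02],"turn":[0,0,0],"gripper":-1},
    {"xyz":[0,0,0],"turn":[0,0,0],"gripper":-1},
    {"xyz":[0,0,0],"turn":[0,0,0],"gripper":-1},
    {"xyz":[0,0,0],"turn":[0,0,0],"gripper":-1},
    {"xyz":[0,0,0],"turn":[0,0,0],"gripper":-1},
  ],
)

```text
time_s: 18.4
position: [0.63, 0.159, 0.1168]
tool_rot: [[1.0, -0.001, -0.0], [-0.001, -1.0, -0.0], [-0.0, 0.0, -1.0]]
ft_force: [-0.5, -0.4, -2.3]
grip_width: 0.0493
```

```bash
python3 look.py w9 .6313 .161 .011; python3 - <<'E'
from pads import *
i=cams.camera_info('wrist'); im=cv2.imread('pics/w9.png')[:,:,::-1]
pads(i,im,box=(180,0,380,218))
E
```

```text
expect px [283.1 206.2]
18.45 [0.6301 0.1589 0.1169] [[1.0, -0.001, 0.0], [-0.001, -1.0, -0.0], [0.0, 0.0, -1.0]] 0.04981742687983299 [ 0.1 -0.6 -1.9]
130 [283. 196.] [0.6311 0.16  ] rms mm 0.48
```

View pics/w9.png

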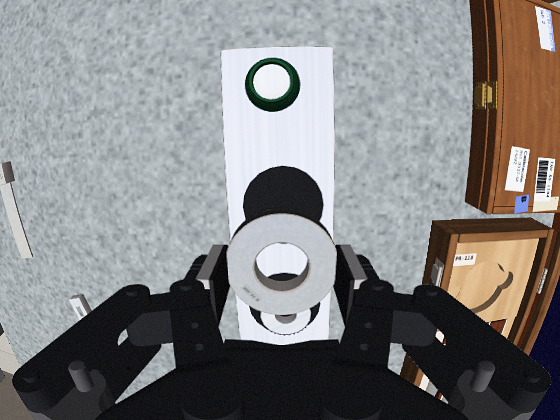

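Ring 52 is held at (282,263) above the last pad at (283,206), with the loupe at (272,84).

>>> step_arm(
  steps=[
    {"xyz":[0.02,-0.03,0.7],"turn":[0,0,0],"gripper":-1},
    {"xyz":[0,0,0.7],"turn":[0,0,0],"gripper":-1},
    {"xyz":[0,0,0.5],"turn":[0,0,0],"gripper":-1},
    {"xyz":[0,0,0.22],"turn":[0,0,0],"gripper":-1},
    {"xyz":[0,0,0],"turn":[0,0,0],"gripper":-1},
    {"xyz":[0,0,0],"turn":[0,0,0],"gripper":-1},
    {"xyz":[0,0,0],"turn":[0,0,0],"gripper":-1},
  ],
)

```text
time_s: 19.03
position: [0.6314, 0.1606, 0.0322]
tool_rot: [[1.0, -0.001, 0.001], [-0.001, -1.0, 0.0], [0.001, -0.0, -1.0]]
ft_force: [-0.5, -0.4, -1.7]
grip_width: 0.0492
```

>>> step_arm(
  steps=[
    {"xyz":[0,0,0],"turn":[0,0,0],"gripper":0.6},
    {"xyz":[0,0,0],"turn":[0,0,0],"gripper":0.6},
    {"xyz":[0,0,0],"turn":[0,0,0],"gripper":0.6},
    {"xyz":[0,0,-0.4],"turn":[0,0,0],"gripper":0.6},
    {"xyz":[0,0,-0.8],"turn":[0,0,0],"gripper":0.6},
    {"xyz":[0,0,-1],"turn":[0,0,0],"gripper":0.6},
    {"xyz":[0,-0.8,-0.8],"turn":[0,0,0],"gripper":0.6},
    {"xyz":[0,-0.8,-0.8],"turn":[0,0,0],"gripper":0.6},
    {"xyz":[-0.8,0,-0.4],"turn":[0,0,0],"gripper":0.6},
    {"xyz":[-0.8,0,0],"turn":[0,0,0],"gripper":0.6},
    {"xyz":[-0.8,0,0],"turn":[0,0,0],"gripper":0.6},
    {"xyz":[-0.8,0,0],"turn":[0,0,0],"gripper":0.6},
    {"xyz":[-0.8,0,0],"turn":[0,0,0],"gripper":0.6},
    {"xyz":[-0.8,0,0],"turn":[0,0,0],"gripper":0.6},
    {"xyz":[0,0,0],"turn":[0,0,0],"gripper":0.6},
    {"xyz":[0,0,0],"turn":[0,0,0],"gripper":0.6},
    {"xyz":[0,0,0],"turn":[0,0,0],"gripper":0.6},
  ],
)

```text
time_s: 20.45
position: [0.44, 0.2202, 0.1949]
tool_rot: [[1.0, 0.0, 0.002], [0.0, -1.0, 0.0], [0.002, -0.0, -1.0]]
ft_force: [-0.4, -0.1, -0.2]
grip_width: 0.0686
```

```bash
python3 - <<'E'
from h import *
im,_=cams.get_image('top'); i=cams.camera_info('top')
a=cv2.resize(im[150:205,150:370],None,fx=3.6,fy=3.6,interpolation=2); sd,_=cams.get_image('side')
b=cv2.resize(sd[185:260,240:370],None,fx=5,fy=5,interpolation=2)
o=np.zeros((a.shape[0]+b.shape[0],800,3),np.uint8); o[:a.shape[0],:a.shape[1]]=a[:,:800]; o[a.shape[0]:,:b.shape[1]]=b
cv2.imwrite('pics/f.png',o[:,:,::-1])
g=im.min(axis=2)
for n,u,v in((52,208,176),(43,244,176.5),(34,277,177),(26,312.5,177)):
    w=g[int(v)-12:int(v)+13,int(u)-12:int(u)+13].astype(float)
    yy,xx=np.mgrid[int(v)-12:int(v)+13,int(u)-12:int(u)+13]; k=(w>75)&(np.hypot(xx-u,yy-v)<11*max(n,34)/52+.5)
    P=cast(i,xx[k].mean(),yy[k].mean(),.023); print(n,k.sum(),P)
s=env.observe();print(s['time_s'],s['position'],s['grip_width'],s['ft_force'])
E
```

```text
52 319 [0.63144659 0.15834557 0.023     ]
43 228 [0.6329953  0.07196898 0.023     ]
34 136 [ 0.63253396 -0.00685856  0.023     ]
26 88 [ 0.63555717 -0.09310761  0.023     ]
20.55 [0.44032544 0.22007446 0.1944743 ] 0.06848622822706373 [-0.45214175 -0.18721504 -1.10018529]
```

View pics/f.png

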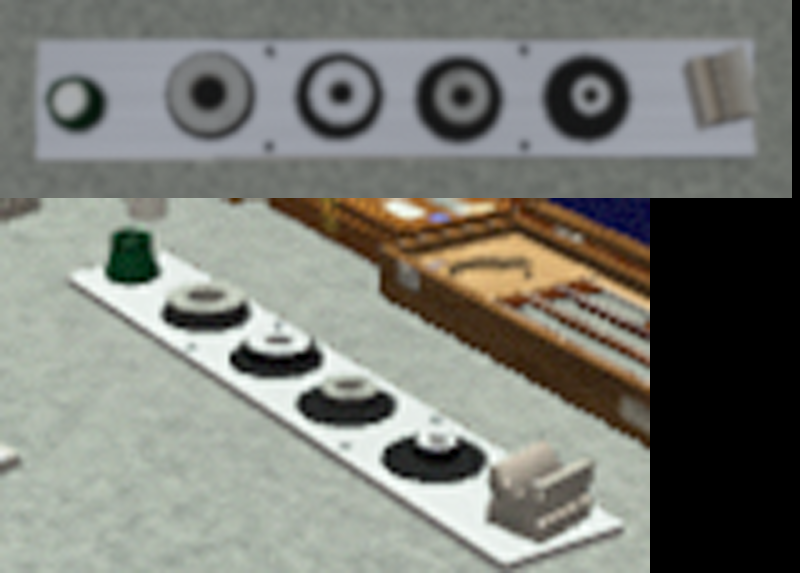

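All four rings lie flat, in order from the V-block to the loupe. In the top view they are within 1–2 mm of the pad centres, and the gripper is well clear.

```bash
python3 -c "
from rig import order
print(order.close_job())"
```

```text
the job is handed in; nothing more can be done
None
```

All four setting rings are on their pads in size order: 26 mm beside the V-block, then 34, 43 and 52 mm beside the loupe. All are released, and the job was handed in at about 20.6 s of the 80 s allowed.

- **Placement:** the last top view put each ring within about 2 mm of its pad's centre, against the 12 mm allowed. The side view showed them lying flat. The gripper was open and about 0.2 m clear.
- **Disagreements:** the top and wrist cameras differed by up to about 4 mm, so I aimed by the wrist camera. The gripper's opening read 2–3 mm less than each ring's diameter.
- **Forces:** the highest wrist force in the readings after each move was about 8 N, while closing on a ring on the worktop; the limit is 120 N.

I did not measure tilt or speed directly. The job gave no verdict when handed in.

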